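Shut the marked air valve under the sliding cover

TASK

On the harness bench, push the loose sliding cover of the air shut-off box along its ledges, by its upright tab, all the way to the stop at the open end. Then, of the two valve levers this reveals, push the one marked by a round disc at its end clockwise until it is fully shut, leaving the cover open. Only push with the fingertips or the outside of the fingers: do not lift the cover, do not turn the plain lever, and leave the bin, jar and screwdriver where they are.

Things in the scene. Friction and masses are not known exactly. Their poses are not given: they have to be found in the camera images.
- box: Grey metal air shut-off box, fixed, open-topped: 210 mm (its x) by 280 mm (its y), rim 80 mm high, inside 180 by 260 mm. Origin on the bench under the middle of the box, z up. Inside are two valves side by side; their levers turn on upright axes at x = +30 mm, y = -65 and +45 mm; which of the two is marked varies.
- open_stop (a point): Middle of the stop bar's face at the open end, at box x 0, y +402 mm, z 80 mm (bar top 92 mm); a like bar is at y -142 mm. Between them two aluminium ledges, 80 mm high, run along y at x = +-97 mm, over the box's rims and on beyond it on legs; guide lips outside them (inner faces x = +-102 mm, tops 92 mm high) keep the cover straight. Axes as the box's.
- cover: Loose flat grey cover, 196 mm (x) by 280 mm (y) by 6 mm, 0.35 to 0.7 kg, lying on the ledges, axes along the box's. Origin at the middle of its underside. Starts over the box (shut, or up to 30 mm ajar) and slides to the box's +y until it meets the stop, its origin then at y = +262 mm in the box's frame. About 2 to 8 N push it.
- cover_tab (a point): Middle of the upright steel tab on the cover: 110 mm along x, 8 mm thick along y, 25 mm tall, from 86 to 111 mm above the bench. This point is 98.5 mm above the bench and 80 mm towards -y from the cover's middle. Push its -y face; at the stop this point is at y = +182 mm in the box's frame.
- marked_handle (a joint): Angle of the marked valve's lever: 0 = open, lever pointing to the box's -x; grows clockwise seen from above; 1.571 = shut against its stop, lever pointing to the box's +y. Starts 0 to 0.3. Stiff friction, stays where left; about 2 N at the disc turns it.
- marked_pivot (a point): Point on the upright turning axis of the marked lever, at the lever's mid-height, 60 mm above the bench; axes as the box's.
- marked_tip (a point): Middle of the round disc (32 mm across, 10 mm thick, from 55 to 65 mm above the bench) at the end of the marked lever, 54 mm from its axis. The lever is a flat steel bar 14 mm wide from the axis to the disc; a brass valve 28 mm wide and a pipe along x, 18 mm thick, top 43 mm above the bench, lie under it.
- plain_handle (a joint): Angle of the other, plain lever, same sense as the marked one's, starts 0 to 0.3: to be left as it is.
- plain_tip (a point): Point 54 mm from the axis on the plain lever, a straight flat steel bar 68 mm long, 14 mm wide, without a disc, 60 mm above the bench.
- bin: Bystander: small blue open parts bin, 110 by 100 by 50 mm tall, loose, beyond the box's -y end. Origin under its middle.
- jar: Bystander: jar with white cap, 60 mm across, 85 mm tall, loose, on the box's +x side. Origin under its middle.
- driver: Bystander: screwdriver with black handle, lying loose on the box's +x side. Origin under its middle.

How it is judged (in metres and radians):
On the way, in this order (a step that is already met when the one before it is completed fails the run):
1. the cover is pushed along to the stop at the open end (y of cover_tab in the frame of box above 0.165 m and not (value of joint marked_handle above 0.5 rad)), for 0.2 s.
2. the marked lever is pushed shut with the cover open (y of cover_tab in the frame of box above 0.165 m and value of joint marked_handle above 1.45 rad), for 0.2 s.
At the end, for the whole second after the job is handed in: The cover lies on its ledges within 17 mm of the stop at the open end, the marked lever is within 0.12 rad of fully shut, both at rest; the plain lever's end has moved less than 12 mm and the bin, jar and screwdriver less than 30 mm (all of step 2 and velocity of joint marked_handle below 0.05 rad/s and linear speed of cover below 0.01 m/s and z of cover_tab in the frame of box below 0.105 m and distance of plain_tip from where it was at the start of the episode below 0.012 m and distance of each of bin, jar, driver from where it was at the start of the episode below 0.03 m); the robot touches nothing.
It fails at once if the cover is lifted off its ledges (z of cover_tab in the frame of box above 0.1135 m or angle between cover's own z axis and vertical above 0.1 rad).
It fails at once if the plain handle is turned (distance of plain_tip from where it was at the start of the episode above 0.012 m).
It fails at once if the parts bin is moved or picked up (distance of bin from where it was at the start of the episode above 0.03 m).
It fails at once if the jar is moved or picked up (distance of jar from where it was at the start of the episode above 0.03 m).
It fails at once if the screwdriver is moved or picked up (distance of driver from where it was at the start of the episode above 0.03 m).
It also fails if it takes over 51 s, if anything falls off the work surface, if the arm or the gripper's body presses on something with over 40 N, if the wrist force passes 120 N, or if a joint passes its speed limit or range.

ROBOT

A 6-joint arm with a two-finger parallel gripper is mounted at the origin on the work surface. World frame = base frame: x ahead of the robot, y to its left, z up, the work surface at z = 0. Lengths are in mm, angles in degrees, forces in N, time in s.
With the tool pointing down it reaches from about 350 to 975 mm from the base axis. Payload 17.4 kg.
Tool frame: the origin (TCP) lies at the very end of the fingers, on their centre line; the grasp point (between the pads) lies 19 mm behind it; z points along the fingers, y is the line along which they close (so a half turn about z gives the same grasp; the last joint's range is limited). The gripper opens to 85 mm and grips with 20 to 120 N. Pads are 22 mm wide; open, the fingers measure 114 mm over their backs; the gripper's body (76 mm by 85 mm) begins 54 mm behind the grasp point. The pads swing forward as they close: fully open they stand 13 mm farther back than shut.
Start: joints at [-75.562, 6.646, 82.598, -0, 90.757, -2.166], TCP at [192.879, -646.862, 231.303] pointing down, gripper open.
Joint ranges: [-162.19, 162.19], [-47.58, 125.68], [4.15, 143.07], [-65.23, 245.23], [0.69, 171.88], [-170.13, 170.13]. Speed limits (degrees/s): [108.29, 108.29, 127.2, 180, 180, 180].

INTERFACE

Orientations are given as a 3x3 rotation matrix whose columns are the frame's x, y, z axes.
In Python, from bench import env, viewer gives the robot as it stands. The module is installed in compiled form; this text tells all that it offers.
- The arm moves only by the tool move_arm, never from a script. Its argument "steps" is a list of rows, each a list of 3 entries, a list of its own where there are three numbers: the shift along the tool's x, y, z in m, then the turn, a rotation vector about the tool's x, y, z in rad, then the opening, from 0 (shut) to 1 (fully open). In form: [[[x, y, z], [ax, ay, az], gripper], ...]. A call has 1 to 8 rows; each row is the pose to reach, as a shift and turn from the pose commanded when the call began, along the tool's axes at that moment; what a row does not reach only later rows make up. A row lasts 1/8 s, in which the tool goes at most 62.5 mm and 10.7 degrees, less where a joint would pass 70% of its speed; a pose out of reach is approached as far as the arm can. A call with a gripper value outside its range is refused whole. The fingers move at their own pace and stop on an object; "newtons" is the grip in N (left out, the last holds). Time passes only in rows, so rows that repeat a pose let the fingers close. It gives the time, the measured TCP pose, the force, the opening and the grip force at its end, in the units of the state.
- env.sense(): the state, without advancing time (a new reading comes with each control period).
- viewer.capture(name): name is "scene" or "side" or "wrist"; returns (picture, depth): 420x560x3 uint8, red, green, blue; 420x560 float32, mm along the optical axis (not along the pixel's ray), 0 where there is no reading.
- viewer.get_calibration(name): a dict with "vfov" (degrees; the focal length in pixels is half the picture's height over the tangent of half this angle, whatever the lens; pixels are square), "cx", "cy" (the principal point, pixels), "R" (3x3) and "t" (3): a world point X has camera coordinates R X + t. Camera axes: x right, y down, z forward; pixel columns grow to the right and rows downward; lengths in mm; the calibration is good to about 2 mm. A picture is of the moment at which its call begins: read the wrist's pose just before it. get_calibration takes no time and is no camera call; for the wrist camera it gives the pose at the moment of the call.
- env.finish_job(): hands the job in; it is judged then, once.
The state is a dict: "clock": time; "joint_pos": joint angles; "qvel": joint speeds; "effort": joint torques, N m; "position": TCP position; "ee_rot": TCP orientation; "force": force on the tool from outside, world axes, zero at the start; "moment": the same for the moment, N m; "opening": finger opening in mm; "finger_force": force on a finger pad.
Only numpy, scipy, OpenCV 4.12 (cv2) and the standard library are available. Lean on these libraries where they do the work, as an engineer would, in place of code of your own. Each camera call takes 0.05 s, during which the arm holds its last target. There are 200 camera calls.

## Working session

There is one attempt and no reset: what is moved stays moved. The work goes in short steps, Python scripts to look and compute and a tool call to move; the robot and the scene stay as the last step left them, time stands still between calls to the robot, and variables do not carry over. Pictures are saved under pics/ and viewed, at most 10 in all, crops included, and the job is handed in when it is done.

Besides the shell and the picture viewer there is one more tool, called after "Call:" by a JSON object that holds its "fn" and its "kwargs", one argument or row to a line. move_arm: Moves the arm, as the interface text tells. Its arguments: {"type":"object","properties":{"steps":{"type":"array"},"newtons":{"type":"number"}},"required":["steps"]}

```bash
mkdir -p pics; cat > h.py <<'E'
import numpy as np, cv2
from bench import env, viewer
def cap(n,f):
    c=viewer.get_calibration(n); p,d=viewer.capture(n)
    cv2.imwrite(f'pics/{f}.png',p[:,:,::-1]); 
    fl=p.shape[0]/2/np.tan(np.radians(c['vfov'])/2)
    v,u=np.mgrid[:p.shape[0],:p.shape[1]]
    X=np.stack([(u-c['cx'])/fl*d,(v-c['cy'])/fl*d,d],-1)
    W=(X-np.array(c['t']))@np.array(c['R'])
    W[d==0]=np.nan
    np.savez(f'pics/{f}.npz',W=W,p=p); return p,d,W
E
python3 - <<'E'
from h import *
s=env.sense();print(s['clock'],s['position'],np.round(s['ee_rot'],3).tolist(),s['force'],s['opening'])
p1,_,_=cap('scene','scene1');p2,_,_=cap('side','side1')
for n in('scene','side'):
    c=viewer.get_calibration(n);print(n,c)
E
```

```text
0.0 [ 192.84898287 -646.68140123  230.57528483] [[0.958, 0.286, -0.0], [0.286, -0.958, 0.001], [0.0, -0.001, -1.0]] [-0.66209517 -0.48029224 -0.00566152] 85.44530622296374
scene {'vfov': 50.016423578070366, 'cx': 282.02909655585034, 'cy': 210.33926612265333, 'R': array([[ 0.17535451,  0.98434684, -0.01766625],
       [ 0.51451293, -0.10692615, -0.85078978],
       [-0.83936121,  0.14010031, -0.52520916]]), 't': array([ -88.14965041, -220.23571045, 1768.06895061])}
side {'vfov': 49.85364718295393, 'cx': 272.9702776802437, 'cy': 202.40166619103036, 'R': array([[ 0.91167728, -0.41079397, -0.00963623],
       [-0.28385336, -0.61265453, -0.73761894],
       [ 0.29710573,  0.6752057 , -0.67514846]]), 't': array([-531.45020174,  222.43551931,  897.85800366])}
```

View pics/scene1.png

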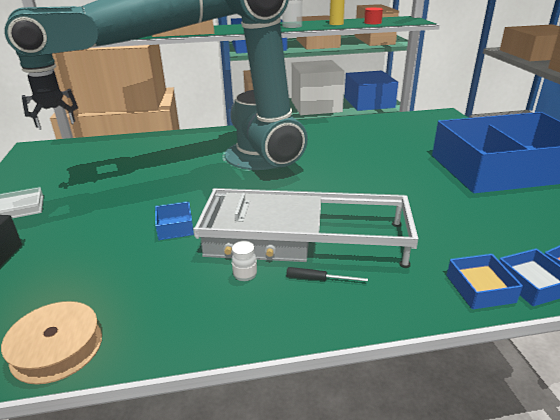

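View pics/side1.png

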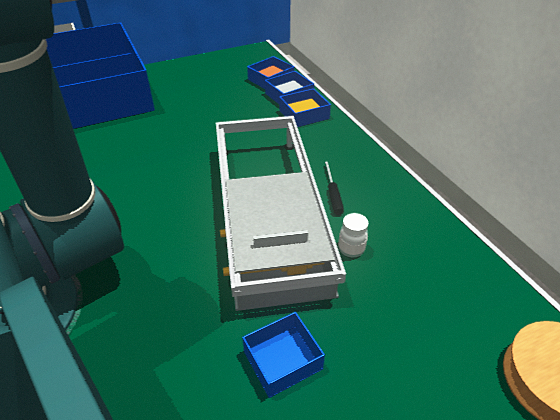

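The scene view shows the frame at about (200–415, 190–260) with the tab at (243, 208). In the side view the tab is at (280, 240), with the cover slightly ajar. Next I fit the frame's pose from depth.

```bash
python3 - <<'E'
import numpy as np,cv2
for f,(a,b,c,d) in(('scene1',(185,280,180,425)),('side1',(110,310,205,352))):
    W=np.load(f'pics/{f}.npz')['W'][a:b,c:d].reshape(-1,3)
    # frame tops
    m=(W[:,2]>76)&(W[:,2]<97)
    P=W[m].astype(np.float32)
    # keep the largest cluster on a 5mm grid
    o=P[:,:2].min(0);g=np.zeros((400,400),np.uint8);ij=((P[:,:2]-o)/5).astype(int).clip(0,399);g[ij[:,0],ij[:,1]]=1
    n,l,s,_=cv2.connectedComponentsWithStats(cv2.dilate(g,np.ones((3,3),np.uint8)))
    k=1+np.argmax(s[1:,4]);P=P[l[ij[:,0],ij[:,1]]==k]
    r=cv2.minAreaRect(np.ascontiguousarray(P[:,:2]));bp=cv2.boxPoints(r)
    e=max((bp[1]-bp[0],bp[2]-bp[1]),key=np.linalg.norm);y=e/np.linalg.norm(e);y=y*np.sign(y[1]);x=np.array([y[1],-y[0]])
    O=np.array(r[0])-130*y
    print(f,r,'O',O,'y',y,'yaw',np.degrees(np.arctan2(-y[0],y[1])), 'z med',np.median(P[:,2]))
    L=np.c_[(W[:,:2]-O)@x,(W[:,:2]-O)@y,W[:,2]]
    t=L[(L[:,2]>100)&(L[:,2]<118)&(abs(L[:,0])<70)&(L[:,1]>-140)&(L[:,1]<60)]
    print('tab',len(t),np.percentile(t,[2,50,98],axis=0).round(1).tolist())
    for nm,z0,z1,bx in(('bin',20,60,(-150,150,-330,-165)),('jar',60,100,(115,260,-150,250)),('drv',6,50,(115,260,-150,350))):
        q=L[(L[:,2]>z0)&(L[:,2]<z1)&(L[:,0]>bx[0])&(L[:,0]<bx[1])&(L[:,1]>bx[2])&(L[:,1]<bx[3])]
        if len(q)>10:print(nm,len(q),np.percentile(q,[2,98],axis=0).round(0).tolist())
E
```

```text
scene1 ((595.5408935546875, 50.64186096191406), (567.27197265625, 226.55435180664062), 73.96932220458984) O [559.64111328 -74.30295563] y [0.27615216 0.961114  ] yaw -16.030685 z med 86.63167
tab 100 [[-54.0, -54.8, 100.5], [10.3, -48.7, 110.3], [55.5, -45.8, 113.6]]
bin 230 [[-95.0, -256.0, 20.0], [18.0, -194.0, 52.0]]
jar 387 [[145.0, -37.0, 61.0], [194.0, 12.0, 87.0]]
drv 890 [[120.0, -65.0, 7.0], [198.0, 262.0, 48.0]]
side1 ((593.7485961914062, 50.271392822265625), (571.224365234375, 216.37234497070312), 74.01737976074219) O [557.95365524 -74.70349884] y [0.2753457 0.9613453] yaw -15.9826145 z med 84.45824
tab 326 [[-53.0, -56.7, 100.4], [-0.6, -54.0, 107.8], [52.0, -47.2, 111.0]]
jar 187 [[141.0, -36.0, 60.0], [163.0, 8.0, 86.0]]
drv 567 [[137.0, -42.0, 8.0], [179.0, 266.0, 48.0]]
```

Call:
{"fn": "move_arm", "kwargs": {
  "steps": [
    [[0.465,-0.367,0.05],[0,0,0.569],0],
    [[0.465,-0.367,0.05],[0,0,0.569],0],
    [[0.465,-0.367,0.05],[0,0,0.569],0],
    [[0.465,-0.367,0.05],[0,0,0.569],0],
    [[0.465,-0.367,0.05],[0,0,0.569],0],
    [[0.465,-0.367,0.05],[0,0,0.569],0],
    [[0.465,-0.367,0.05],[0,0,0.569],0],
    [[0.465,-0.367,0.05],[0,0,0.569],0]
  ]
}}

```text
clock: 1.1
position: [479.6, -238.3, 189.1]
ee_rot: [[0.961, -0.276, 0.0], [-0.276, -0.961, -0.0], [0.0, 0.0, -1.0]]
force: [0.3, -0.1, -0.7]
opening: 0.1
finger_force: 0.0
```

Call:
{"fn": "move_arm", "kwargs": {
  "steps": [
    [[0.031,-0.06,0.0],[0,0,0],0],
    [[0.031,-0.085,0.02],[0,0,0],0],
    [[0.031,-0.085,0.05],[0,0,0],0],
    [[0.031,-0.085,0.075],[0,0,0],0],
    [[0.031,-0.085,0.075],[0,0,0],0]
  ]
}}

```text
clock: 1.72
position: [531.1, -166.6, 112.4]
ee_rot: [[0.961, -0.275, -0.003], [-0.275, -0.961, 0.001], [-0.004, -0.0, -1.0]]
force: [0.4, -0.9, 0.2]
opening: 0.6
finger_force: 0.0
```

```bash
cat >> h.py <<'E'
O=np.array([558.8,-74.5]);BY=np.array([.2757,.9612]);BX=np.array([.9612,-.2757])
def box(P):
    P=np.asarray(P,float);return np.stack([(P[...,:2]-O)@BX,(P[...,:2]-O)@BY,P[...,2]],-1)
E
python3 - <<'E'
from h import *
s=env.sense();print(s['position'],box(s['position']),s['force'])
p,_,_=cap('side','side2');cv2.imwrite('pics/s2c.png',cv2.resize(p[150:350,180:400,::-1],None,fx=3,fy=3)[:600,:660])
E
```

```text
[ 531.11391134 -166.59070297  112.42056729] [ -1.22246161 -96.15063834 112.42056729] [ 0.40790064 -0.94781857  0.22514899]
```

View pics/s2c.png

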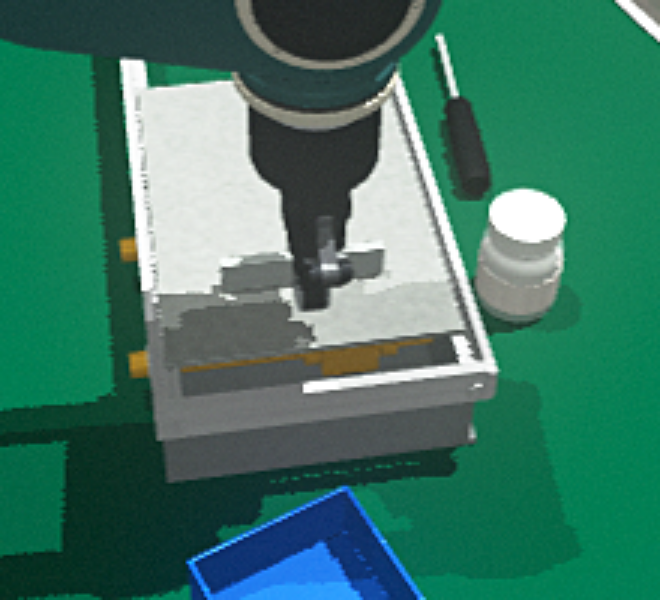

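The crop shows the closed fingertips at about (315, 300), just behind the tab centred near (300, 270), with a clear gap. Now I lower and push.

Call:
{"fn": "move_arm", "kwargs": {
  "steps": [
    [[0.001,0,0.019],[0,0,0],0],
    [[0.001,0,0.019],[0,0,0],0],
    [[0.001,-0.012,0.019],[0,0,0],0],
    [[0.001,-0.02,0.019],[0,0,0],0],
    [[0.001,-0.03,0.019],[0,0,0],0],
    [[0.001,-0.042,0.019],[0,0,0],0],
    [[0.001,-0.055,0.019],[0,0,0],0],
    [[0.001,-0.07,0.019],[0,0,0],0]
  ]
}}

```text
clock: 2.78
position: [552.7, -99.2, 95.6]
ee_rot: [[0.961, -0.276, 0.0], [-0.276, -0.961, -0.0], [0.0, 0.0, -1.0]]
force: [-0.1, -3.7, 2.5]
opening: -0.0
finger_force: 2.1
```

Call:
{"fn": "move_arm", "kwargs": {
  "steps": [
    [[0,-0.02,0.001],[0,0,0],0],
    [[0,-0.04,0.001],[0,0,0],0],
    [[0,-0.06,0.001],[0,0,0],0],
    [[0,-0.08,0.001],[0,0,0],0],
    [[0,-0.1,0.001],[0,0,0],0],
    [[0,-0.12,0.001],[0,0,0],0],
    [[0,-0.14,0.001],[0,0,0],0],
    [[0,-0.155,0.001],[0,0,0],0]
  ]
}}

```text
clock: 3.78
position: [595.3, 50.3, 94.3]
ee_rot: [[0.961, -0.275, -0.0], [-0.275, -0.961, 0.0], [-0.0, 0.0, -1.0]]
force: [-0.8, -4.2, 2.5]
opening: 0.2
finger_force: 2.0
```

Call:
{"fn": "move_arm", "kwargs": {
  "steps": [
    [[0,-0.008,0],[0,0,0],0],
    [[0,-0.016,0],[0,0,0],0],
    [[0,-0.022,0],[0,0,0],0],
    [[0,-0.027,0],[0,0,0],0],
    [[0,-0.03,0],[0,0,0],0],
    [[0,-0.033,0],[0,0,0],0]
  ]
}}

```text
clock: 4.53
position: [604.1, 80.8, 94.3]
ee_rot: [[0.961, -0.276, -0.0], [-0.276, -0.961, 0.0], [-0.0, -0.0, -1.0]]
force: [-0.3, -3.5, 0.8]
opening: -0.1
finger_force: 1.4
```

Call:
{"fn": "move_arm", "kwargs": {
  "steps": [
    [[0,-0.003,0],[0,0,0],0],
    [[0,-0.006,0],[0,0,0],0],
    [[0,-0.008,0],[0,0,0],0],
    [[0,-0.01,0],[0,0,0],0]
  ]
}}

```text
clock: 5.03
position: [604.2, 83.8, 94.2]
ee_rot: [[0.961, -0.278, -0.008], [-0.278, -0.961, -0.013], [-0.004, 0.014, -1.0]]
force: [-37.4, -67.4, 21.3]
opening: 0.1
finger_force: 38.0
```

At the stop (the force jumped). I back off, rise, and look.

Call:
{"fn": "move_arm", "kwargs": {
  "steps": [
    [[0,0.015,0],[0,0,0],0],
    [[0,0.04,0],[0,0,0],0],
    [[0,0.06,-0.03],[0,0,0],0],
    [[0,0.1,-0.08],[0,0,0],0],
    [[0,0.14,-0.12],[0,0,0],0],
    [[0,0.18,-0.14],[0,0,0],0],
    [[0,0.18,-0.14],[0,0,0],0],
    [[0,0.18,-0.14],[0,0,0],0]
  ]
}}

```text
clock: 6.02
position: [557.3, -82.3, 233.9]
ee_rot: [[0.961, -0.276, -0.0], [-0.276, -0.961, 0.001], [-0.0, -0.001, -1.0]]
force: [0.4, 0.1, -0.7]
opening: 0.0
finger_force: 0.0
```

```bash
python3 - <<'E'
from h import *
s=env.sense();print(s['clock'],s['position'],box(s['position']),s['force'])
p,d,W=cap('wrist','w1');p2,_,W2=cap('side','side3')
for n,w in(('wrist',W),('side',W2)):
    B=box(w);t=B[(B[...,2]>101)&(B[...,2]<116)&(abs(B[...,0])<60)&(B[...,1]>100)&(B[...,1]<250)]
    if len(t)>20:print(n,'tab',len(t),np.percentile(t,[5,50,95],axis=0).round(1).tolist())
E
```

```text
6.025 [557.31225272 -82.31305882 233.86669373] [  0.72403763  -7.92008406 233.86669373] [ 0.36602036  0.10898168 -0.65798436]
wrist tab 1804 [[-48.9, 176.4, 101.9], [3.7, 178.2, 109.2], [49.5, 184.1, 110.8]]
side tab 152 [[-53.6, 173.5, 101.3], [-18.8, 176.7, 107.5], [48.0, 182.1, 110.6]]
```

View pics/w1.png

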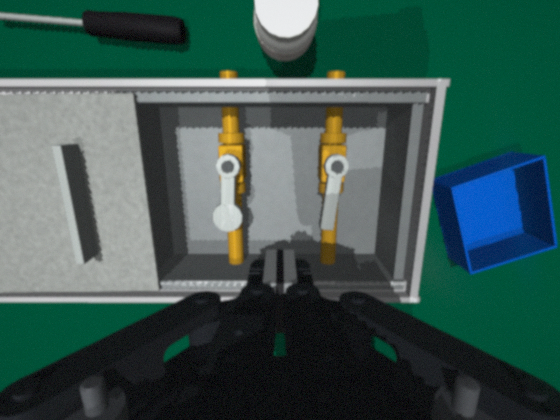

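The wrist view shows the cover at its stop (tab at y ≈ 180). The disc lever is the +y one, with its pivot at (228, 167) and disc at (227, 217). The plain lever is at (330, 195). I turn the tool 90° so the knuckles spread along box x, clear of the cover, and check the disc in depth.

Call:
{"fn": "move_arm", "kwargs": {
  "steps": [
    [[-0.027,-0.006,0],[0,0,-0.3],0],
    [[-0.027,-0.006,0],[0,0,-0.6],0],
    [[-0.027,-0.006,0],[0,0,-0.9],0],
    [[-0.027,-0.006,0],[0,0,-1.2],0],
    [[-0.027,-0.006,0],[0,0,-1.571],0],
    [[-0.027,-0.006,0],[0,0,-1.571],0],
    [[-0.027,-0.006,0],[0,0,-1.571],0],
    [[-0.027,-0.006,0],[0,0,-1.571],0]
  ]
}}

```text
clock: 7.12
position: [533.0, -68.5, 233.5]
ee_rot: [[0.336, 0.942, -0.001], [0.942, -0.336, 0.0], [0.0, -0.001, -1.0]]
force: [0.0, 0.9, 0.5]
opening: 0.1
finger_force: 0.0
```

```bash
python3 - <<'E'
from h import *
s=env.sense();print(s['clock'],np.round(s['joint_pos'],1),box(s['position']),np.round(s['ee_rot'],3).tolist())
B=box(np.load('pics/w1.npz')['W'])
for nm,(v,u) in dict(disc=(217,227),piv=(167,228),pp=(165,337),ptip=(220,327)).items(): print(nm,np.nanmedian(B[v-4:v+5,u-4:u+5].reshape(-1,3),axis=0).round(1))
E
```

```text
7.125 [-10.1 -10.6  99.2   0.   91.5   9.6] [-26.39746408  -1.35972441 233.51692715] [[0.336, 0.942, -0.001], [0.942, -0.336, 0.0], [0.0, -0.001, -1.0]]
disc [-23.  48.  64.]
piv [30.4 43.8 68.8]
pp [ 32.3 -64.4  68.8]
ptip [-26.2 -57.5  63.8]
```

Call:
{"fn": "move_arm", "kwargs": {
  "steps": [
    [[0,0,0.06],[0,0,-0.06],0],
    [[0,0,0.11],[0,0,-0.06],0],
    [[0,0,0.14],[0,0,-0.06],0],
    [[0,0,0.16],[0,0,-0.06],0],
    [[0,0,0.179],[0,0,-0.06],0],
    [[0,0,0.179],[0,0,-0.06],0]
  ]
}}

```text
clock: 7.88
position: [532.6, -69.2, 54.4]
ee_rot: [[0.286, 0.958, -0.002], [0.958, -0.286, 0.0], [-0.0, -0.002, -1.0]]
force: [0.8, -0.0, -0.1]
opening: -0.2
finger_force: 0.0
```

```bash
python3 - <<'E'
from h import *
s=env.sense();print(s['clock'],box(s['position']),np.round(s['ee_rot'],3).tolist(),s['force'])
E
```

```text
7.875 [-26.60793785  -2.16706046  54.35014191] [[0.286, 0.958, -0.002], [0.958, -0.286, 0.0], [-0.0, -0.002, -1.0]] [ 0.7827268  -0.04957999 -0.08997429]
```

Call:
{"fn": "move_arm", "kwargs": {
  "steps": [
    [[0.01,0,0],[0,0,0],0],
    [[0.02,-0.001,0],[0,0,0],0],
    [[0.028,-0.002,0],[0,0,0],0],
    [[0.036,-0.003,0],[0,0,0],0],
    [[0.043,-0.004,0],[0,0,0],0],
    [[0.05,-0.004,0],[0,0,0],0],
    [[0.057,-0.004,0],[0,0,0],0],
    [[0.063,-0.003,0],[0,0,0],0]
  ]
}}

```text
clock: 8.88
position: [548.2, -7.9, 55.2]
ee_rot: [[0.286, 0.958, -0.0], [0.958, -0.286, 0.0], [-0.0, -0.0, -1.0]]
force: [-0.8, -2.2, 0.4]
opening: 0.0
finger_force: 1.1
```

Call:
{"fn": "move_arm", "kwargs": {
  "steps": [
    [[0.007,0.001,0],[0,0,0],0],
    [[0.015,0.004,0],[0,0,0],0],
    [[0.022,0.009,0],[0,0,0],0],
    [[0.028,0.014,0],[0,0,0],0],
    [[0.032,0.018,0],[0,0,0],0],
    [[0.034,0.022,0],[0,0,0],0],
    [[0.035,0.025,0],[0,0,0],0],
    [[0.035,0.027,0],[0,0,0],0]
  ]
}}

```text
clock: 9.88
position: [584.1, 17.7, 55.3]
ee_rot: [[0.286, 0.958, -0.0], [0.958, -0.286, 0.0], [0.0, -0.0, -1.0]]
force: [-2.4, 2.1, 0.9]
opening: -0.1
finger_force: 1.4
```

Call:
{"fn": "move_arm", "kwargs": {
  "steps": [
    [[0,0.001,0],[0,0,0],0],
    [[0,0.002,0],[0,0,0],0],
    [[0,0.003,0],[0,0,0],0],
    [[0,0.004,0],[0,0,0],0]
  ]
}}

```text
clock: 10.38
position: [587.5, 16.6, 55.2]
ee_rot: [[0.286, 0.958, -0.001], [0.958, -0.286, 0.0], [0.0, -0.001, -1.0]]
force: [-8.1, 4.6, 2.0]
opening: -0.2
finger_force: 4.7
```

Force is rising, so it's near or at the stop. A little more.

Call:
{"fn": "move_arm", "kwargs": {
  "steps": [
    [[0,0.001,0],[0,0,0],0],
    [[0,0.002,0],[0,0,0],0],
    [[0,0.003,0],[0,0,0],0]
  ]
}}

```text
clock: 10.75
position: [588.7, 16.3, 54.8]
ee_rot: [[0.286, 0.958, -0.006], [0.958, -0.286, 0.001], [-0.0, -0.006, -1.0]]
force: [-24.6, 9.3, 10.3]
opening: 0.2
finger_force: 14.3
```

Call:
{"fn": "move_arm", "kwargs": {
  "steps": [
    [[0,-0.006,0],[0,0,0],0],
    [[0,-0.02,0],[0,0,0],0],
    [[-0.01,-0.025,0],[0,0,0],0],
    [[-0.02,-0.025,-0.05],[0,0,0],0],
    [[-0.06,-0.025,-0.1],[0,0,0],0],
    [[-0.12,-0.025,-0.15],[0,0,0],0],
    [[-0.13,-0.025,-0.18],[0,0,0],0],
    [[-0.13,-0.025,-0.18],[0,0,0],0]
  ]
}}

```text
clock: 11.75
position: [529.7, -103.9, 239.0]
ee_rot: [[0.288, 0.958, 0.005], [0.958, -0.288, -0.002], [-0.0, 0.006, -1.0]]
force: [-0.6, 0.7, -0.4]
opening: 0.1
finger_force: 0.0
```

```bash
python3 - <<'E'
from h import *
s=env.sense();print(s['clock'],box(s['position']),s['force'])
p,d,W=cap('wrist','w2');cap('side','side4')
B=box(W);t=B[(B[...,2]>101)&(B[...,2]<116)&(abs(B[...,0])<60)&(B[...,1]>100)&(B[...,1]<250)]
if len(t):print(np.percentile(t,[5,50,95],axis=0).round(1).tolist())
m=(abs(B[...,2]-64)<4)&(B[...,0]>-60)&(B[...,0]<60)&(B[...,1]>60)&(B[...,1]<125)
print(m.sum(),np.nanpercentile(B[m],[5,50,95],axis=0).round(1).tolist() if m.any() else '')
E
```

```text
11.75 [-19.83095679 -36.31413302 238.98849294] [-0.55300451  0.6863005  -0.3630075 ]
1394 [[18.4, 64.1, 62.5], [30.3, 93.8, 63.9], [42.3, 110.6, 65.2]]
```

View pics/w2.png

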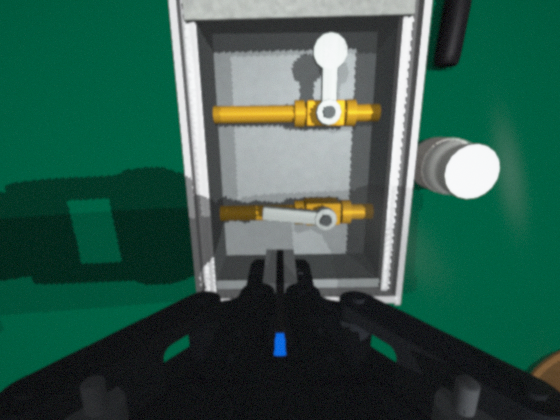

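The wrist view shows the disc (330, 50) straight above its pivot (328, 113), which is box +y, so the lever is shut. The plain lever (290, 213) is unchanged. The cover's edge (row 18) is still at the open end. Handing in.

```bash
python3 -c "
from h import *
print(env.finish_job())"
```

```text
the job is handed in; nothing more can be done
None
```

I pushed the cover to its stop at the open end and turned the disc-marked lever clockwise to its stop. In the last picture, the plain lever looked unmoved and the arm was clear of everything. I handed the job in, and it returned no verdict.

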